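# Send the used paint pot through the flap of the pot return

## Robot

A 7-joint arm with a two-finger parallel gripper is mounted at the origin on the work surface. World frame = base frame: x ahead of the robot, y to its left, z up, the work surface at z = 0. Lengths are in m, angles in rad, forces in N, time in s.
With the tool pointing down it reaches from about 0.4 to 0.875 m from the base axis. Payload 6.5 kg.
Tool frame: the origin (TCP) lies midway between the tips of the shut fingers; the grasp point (between the pads) lies manip.hold_point_z behind it (manip.hold_point_z is the distance from the TCP to the grasp point, in m); y points along the fingers, x is the direction in which the jaws open and shut, and the axes are right-handed (so a half turn about y gives the same grasp; the last joint's range is limited). The gripper opens to 88 mm and grips with 3 to 60 N. Pads are 18 mm wide; open, the fingers measure 123 mm over their backs; the gripper's body (75 mm by 187 mm) begins 45 mm behind the grasp point.
Start: joints at [1.222, 0.536, -0.004, 1.538, 0.003, 1.067, -0.071], TCP at [0.181, -0.624, 0.199] pointing down, gripper open.
Joint ranges: [-2.7, 2.7], [-0.37, 2.16], [-1.27, 1.26], [0.24, 2.4], [-1.31, 4.45], [0.19, 1.91], [-2.76, 2.76]. Speed limits (rad/s): [2.39, 2.39, 3.14, 3.14, 3.14, 3.14, 3.14].

## Interface

Orientations are given as a unit quaternion [x, y, z, w].
In Python, from rig import sensors, cams, hand_in, models, manip gives the robot as it stands.
- The arm moves only by the tool send_rows, never from a script. Its argument "plan" is one flat list of numbers, 6 for each row, row after row: the shift along the tool's x, y, z in m, then the turn, a rotation vector about the tool's x, y, z in rad. A call has 1 to 20 rows; each row is the pose to reach, as a shift and turn from the pose commanded when the call began, along the tool's axes at that moment; what a row does not reach only later rows make up. A row lasts 1/10 s, in which the tool goes at most 50 mm and 8.59 degrees, less where a joint would pass 70% of its speed; a pose out of reach is approached as far as the arm can. A call with a gripper value outside its range is refused whole. "fingers" is the opening, from 0 (shut) to 1 (fully open), set as the call begins (left out, the last holds). The fingers move at their own pace and stop on an object; "force" is the grip in N (left out, the last holds). Time passes only in rows, so rows that repeat a pose let the fingers close. It gives the time, the measured TCP pose, the force and the opening at its end, in the units of the state.
- sensors.sense(): the state, without advancing time (a new reading comes with each control period).
- cams.get_image(name): name is "scene" or "top" or "wrist"; returns the picture (420x560x3 uint8, red, green, blue); there is no depth.
- cams.get_calibration(name): a dict with "vfov" (degrees; the focal length in pixels is half the picture's height over the tangent of half this angle, whatever the lens; pixels are square), "cx", "cy" (the principal point, pixels), "extrinsics" (4x4, takes a point from world to camera coordinates). Camera axes: x right, y up, looking along -z (the intrinsics and any distortion apply to the point x, -y, -z); pixel columns grow to the right and rows downward; lengths in m; the calibration is good to about 2 mm. The wrist camera is an equidistant fisheye: a pixel r from the principal point sees the ray r / f radians off the axis. A picture is of the moment at which its call begins: read the wrist's pose just before it. get_calibration takes no time and is no camera call; for the wrist camera it gives the pose at the moment of the call.
- hand_in(): hands the job in, once; it reports no verdict.
Trained networks look in the newest picture that a camera, given by its name, has taken for a name from the list of things; names that differ only in an ending like _2 or _b are one class to them, and where a whole thing is asked for, a point or a joint stands for the part that bears it (a point fixed in the world has none). Each returns a list of dicts, best first, with "confidence" (0 to 1); they miss things now and then, are a little off and sometimes report something else, mostly with a low value. They report only what shows in the picture. A call takes as long as a camera call. They do not tell look-alikes from the thing itself.
- models.boxes_of(query, camera): "point" ([x, y, z] in m, in the coordinates of the camera as it stood for that picture, good to about 4 mm: the middle of the surface that is visible of it).
- models.outline_of(query, camera): "mask" (420x560 bool, what is visible of it).
- models.spot_point(query, camera): "point" ([x, y, z] in m, in the coordinates of the camera as it stood for that picture, good to about 4 mm: a listed point, or the origin of a listed thing).
The state is a dict: "time_s": time; "joint_pos": joint angles; "joint_velocities": joint speeds; "joint_efforts": joint torques, N m; "ee_pos": TCP position; "eef_rot": TCP orientation; "contact_force": force on the tool from outside, world axes, zero at the start; "torque": the same for the moment, N m; "width": finger opening in m.
Only numpy, scipy, OpenCV 4.12 (cv2) and the standard library are available. Lean on these libraries where they do the work, as an engineer would, in place of code of your own. Each camera call takes 0.05 s, during which the arm holds its last target.

## Task

Push the squat lidded pot that stands on the shelf of the plywood pot return in through the hanging flap, until it slides down into the tub inside; then draw the fingers back out so that the flap swings fully shut behind it. Slide the pot along the shelf upright with a steady push, without flicking or lifting it, and leave the other things on the table where they are.

Things in the scene. Friction and masses are not known exactly. Their poses are not given: they have to be found in the camera images.
- pot_return: Fixed plywood box on the table, 260 mm wide, 290 mm high, with a closed clear top. x axis level into the box (the way to push), y across, z up; origin on the table under the front face of the shut flap, mid-width. In front a level grey shelf, top 100 mm above the table, x = -240 to +22 mm, 260 mm wide, with a curb 10 mm wide and 12 mm high on each side, none at its front edge.
- mouth (a point): Middle of the mouth's foot, on the shelf's top at x = 0 of the box. The upright front panel (x = -14 to -2 mm of the box) has a mouth 180 mm wide, from the shelf up to 130 mm above it; above the mouth the panel goes on to the top of the box. The flap hangs just behind the panel.
- sill (a point): Middle of the shelf's inner end, at x = +22 mm of the box, on the shelf's top. The last 20 mm of the shelf are smooth steel; from here a slippery steel slide falls at 37 degrees to a grey tub, whose floor is 20 mm above the table and ends at x = +290 mm. A pot whose middle is pushed past this point tips onto the slide and runs down by itself.
- flap (a joint): Angle in rad of the aluminium flap (190 mm wide, 132 mm high, 4 mm thick, 100 g): 0 hanging shut behind the front panel, growing as it swings into the box, up to 1.4; it cannot swing outward. Hinged along its top edge, 140 mm above the shelf. Nothing holds it open: it falls shut by its own weight, and lies on whatever is under it.
- flap_edge (a point): Middle of the flap's lower edge, 8 mm above the shelf when shut.
- pot: The used paint pot: a squat round white plastic pot with a ribbed lid, 68 mm across and 42 mm high, straight-sided, about 160 g; it stands on the shelf in front of the flap, 90 to 150 mm from it. Origin at the centre of its underside, z along its axis. It is not fastened and slides with ordinary friction.
- mixing_cup: Bystander: tall paper mixing cup with a wooden stick in it, 84 mm across the rim, 110 mm high, stick to 169 mm, on the table before the shelf. Origin at the centre of its underside.
- paint_bottle: Bystander: white paint bottle, 54 mm across, 145 mm high, on the table beside the box. Origin at the centre of its underside.
- varnish_jar: Bystander: amber glass jar with a black cap, 76 mm across, 75 mm high, on the table beside the shelf. Origin at the centre of its underside.
Not all that is in view belongs to the job. Leave any black, blue or turquoise look-alike of the pot alone.

How it is judged:
By the outcome, as a careful person would: the job done as asked, in the order asked, and still so for the second after the job is handed in, with the robot touching nothing.
It also fails if it takes over 42 s, if anything falls off the work surface, if the arm or the gripper's body presses on something with over 40 N, if the wrist force passes 120 N, or if a joint passes its speed limit or range.

## Working session

There is one attempt and no reset: what is moved stays moved. The work goes in short steps, Python scripts to look and compute and a tool call to move; the robot and the scene stay as the last step left them, time stands still between calls to the robot, and variables do not carry over. Pictures are saved under pics/ and viewed, and the job is handed in when it is done.

Besides the shell and the picture viewer there is one more tool, called after ">>>" by a JSON object that holds its "op" and its "data", one argument or row to a line. send_rows: Moves the arm, as the interface text tells. Its arguments: {"type":"object","properties":{"plan":{"type":"array"},"fingers":{"type":"number"},"force":{"type":"number"}},"required":["plan"]}

```bash
mkdir -p pics; ls; python3 - <<'E'
from rig import sensors, cams, hand_in, models, manip
import cv2
s=sensors.sense();print(s); print(manip.hold_point_z)
for n in ["scene","top","wrist"]:
    im=cams.get_image(n); cv2.imwrite(f"pics/a_{n}.png",im[:,:,::-1])
    print(n,cams.get_calibration(n))
E
```

```text
pics
{'time_s': 0.0, 'joint_pos': array([ 1.2217586 ,  0.53720686, -0.00444593,  1.53885916,  0.00261775,
        1.06731421, -0.07118199]), 'joint_velocities': array([ 5.01274724e-04, -4.86358376e-05, -4.08328366e-04,  3.32644986e-04,
        4.78062073e-04,  3.90227701e-03, -9.15721198e-04]), 'joint_efforts': array([-5.59280852e-05, -5.70977354e+01,  9.90718491e-01, -2.51595300e+01,
       -5.62839140e-02,  1.79175125e-02,  1.36755552e-04]), 'ee_pos': array([ 0.18118673, -0.62351517,  0.19791816]), 'eef_rot': array([-0.5651677 ,  0.42503713, -0.42397233,  0.56584129]), 'contact_force': array([ 0.14381489,  0.21893329, -0.32894174]), 'torque': array([0.01221494, 0.01240069, 0.00924066]), 'width': 0.08838246942526415}
0.0187
scene {'vfov': 52.02036638934083, 'cx': 284.4301460098094, 'cy': 207.59624341049434, 'extrinsics': array([[-0.4630511 ,  0.88631074, -0.0060791 ,  0.22680935],
       [-0.67550019, -0.34845649,  0.64982887,  0.28513165],
       [ 0.57383201,  0.30501041,  0.76005623, -1.44668416],
       [ 0.        ,  0.        ,  0.        ,  1.        ]])}
top {'vfov': 50.054196394413076, 'cx': 280.4678030798209, 'cy': 199.55451468087145, 'extrinsics': array([[-0.02073884, -0.99957996,  0.02024376,  0.0461245 ],
       [ 0.99732352, -0.0192636 ,  0.07053167, -0.58348637],
       [-0.07011208,  0.02165232,  0.9973041 , -1.2758628 ],
       [ 0.        ,  0.        ,  0.        ,  1.        ]])}
wrist {'vfov': 65.70646984690485, 'cx': 279.23889207180775, 'cy': 208.03541736064736, 'extrinsics': array([[ 0.27908609, -0.9602648 , -0.00157358, -0.64890084],
       [ 0.91800666,  0.26728448, -0.29295527,  0.04047076],
       [ 0.28173522,  0.08031519,  0.95612485, -0.39046895],
       [ 0.        ,  0.        ,  0.        ,  1.        ]])}
```

View pics/a_scene.png

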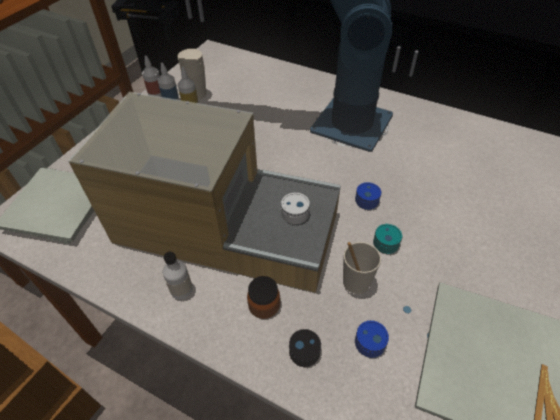

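View pics/a_top.png

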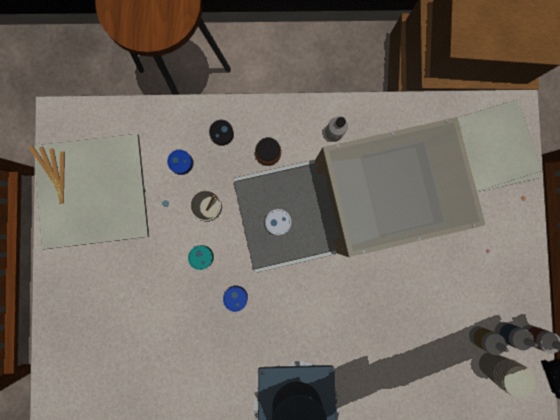

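View pics/a_wrist.png

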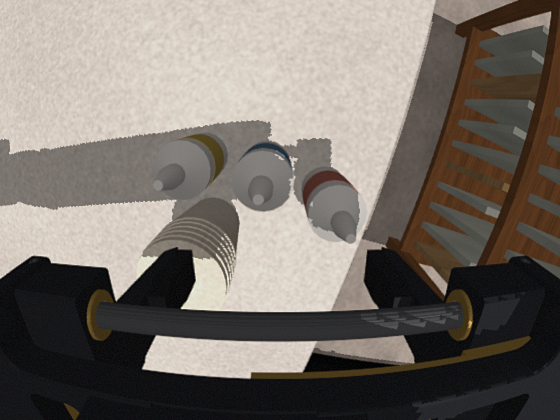

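The only white lidded pot stands on the shelf at scene (295,207) and top (278,222). The look-alikes are all on the table: blue at (368,195) and (372,338), turquoise at (388,238), black at (305,347). Next I'll measure.

```bash
cat > h.py <<'E'
from rig import sensors, cams, hand_in, models, manip
import numpy as np, cv2
from scipy.spatial.transform import Rotation as R
def w(n,p):
    E=cams.get_calibration(n)['extrinsics']; return np.linalg.inv(E)@np.r_[p,1]
def proj(n,P):
    c=cams.get_calibration(n); q=c['extrinsics']@np.r_[P,1]; f=210/np.tan(np.radians(c['vfov']/2))
    return np.array([c['cx']+f*q[0]/-q[2], c['cy']+f*-q[1]/-q[2]])
def ray(n,u,v,z):
    c=cams.get_calibration(n); f=210/np.tan(np.radians(c['vfov']/2)); Ei=np.linalg.inv(c['extrinsics'])
    d=Ei[:3,:3]@np.array([(u-c['cx'])/f,-(v-c['cy'])/f,-1]); o=Ei[:3,3]; return o+d*(z-o[2])/d[2]
E
python3 - <<'E'
from h import *
np.set_printoptions(precision=4,suppress=True)
for n in ["scene","top"]:
    for q in ["pot","mouth","sill","pot_return","flap_edge","mixing_cup","varnish_jar","paint_bottle"]:
        if q in("mixing_cup","varnish_jar","paint_bottle") and n=="scene": continue
        for r in models.spot_point(q,n)[:5]:
            print(n,q,round(r['confidence'],2),w(n,r['point'])[:3])
ims=cams.get_image("top"); c=ims[140:290,220:360]; cv2.imwrite("pics/b_top.png",cv2.resize(c,None,fx=4,fy=4,interpolation=2)[:,:,::-1])
ims=cams.get_image("scene"); c=ims[150:290,200:360]; cv2.imwrite("pics/b_scene.png",cv2.resize(c,None,fx=4,fy=4,interpolation=2)[:,:,::-1])
E
```

```text
scene pot 0.81 [0.5224 0.0428 0.1011]
scene pot 0.68 [ 0.7799  0.2032 -0.0007]
scene pot 0.66 [0.3055 0.1676 0.0008]
scene pot 0.61 [ 0.6983  0.3232 -0.0005]
scene pot 0.6 [ 0.4224  0.2636 -0.0044]
scene mouth 0.84 [ 0.559  -0.0972  0.1016]
scene sill 0.82 [ 0.5643 -0.1185  0.103 ]
scene flap_edge 0.97 [ 0.5592 -0.1043  0.1086]
top pot 0.98 [ 0.6971  0.3169 -0.0019]
top pot 0.82 [0.518  0.0419 0.0921]
top pot 0.79 [ 0.3109  0.1698 -0.0004]
top pot 0.58 [ 0.4229  0.2704 -0.006 ]
top mouth 0.61 [ 0.5627 -0.101   0.1002]
top sill 0.93 [ 0.5653 -0.1227  0.1005]
top pot_return 0.77 [ 0.5603 -0.0942 -0.0041]
top flap_edge 0.41 [ 0.5597 -0.1009  0.106 ]
top mixing_cup 0.59 [0.568  0.2363 0.0006]
top varnish_jar 0.71 [0.7232 0.0689 0.0004]
top paint_bottle 0.67 [ 0.7837 -0.1265  0.0009]
```

View pics/b_top.png

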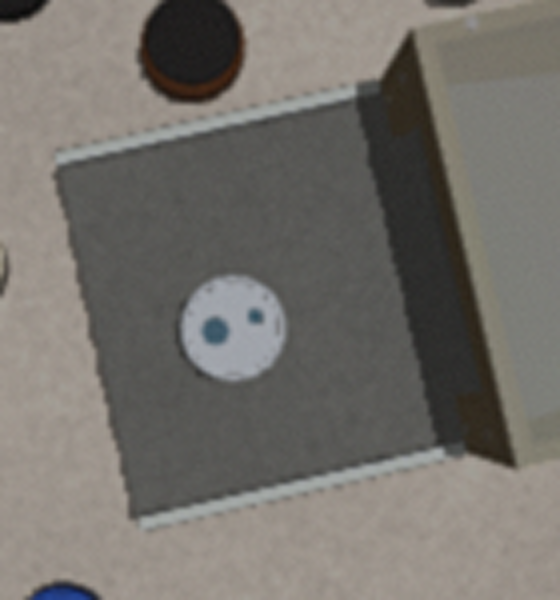

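View pics/b_scene.png

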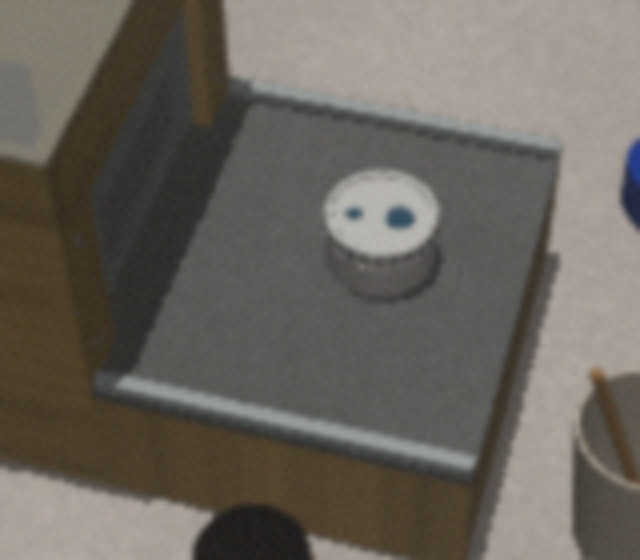

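```bash
python3 - <<'E'
from h import *
np.set_printoptions(precision=4,suppress=True)
p=lambda u,v,z=.1: ray("top",220+u/4,140+v/4,z)
a,b=p(57,170),p(132,518)
print("front",a,b,np.linalg.norm(a-b)); d=a-b; print(np.degrees(np.arctan2(d[1],d[0])))
for z,q in((.112,((57,155),(358,90))),(.112,((140,525),(440,455)))):
    e,f=p(*q[0],z),p(*q[1],z); print(e,f,np.degrees(np.arctan2(*(f-e)[1::-1])))
print("front mid",(a+b)/2)
print("pot top", p(233,328,.142))
q=lambda u,v,z=.1: ray("scene",200+u/4,150+v/4,z)
a,b=q(556,152,.112),q(472,470,.112); print("scene front",a,b,(a+b)/2,np.degrees(np.arctan2(*(b-a)[1::-1])))
print("pot top",q(382,213,.142))
E
```

```text
front [0.6273 0.1602 0.1   ] [0.3929 0.1134 0.1   ] 0.239086849872386
11.292240303838804
[0.6361 0.1591 0.112 ] [ 0.6764 -0.0439  0.112 ] -78.7633676405706
[0.3892 0.1077 0.112 ] [ 0.4308 -0.0923  0.112 ] -78.23782384412398
front mid [0.5101 0.1368 0.1   ]
pot top [0.5173 0.0441 0.142 ]
scene front [0.3988 0.1104 0.112 ] [0.6406 0.1626 0.112 ] [0.5197 0.1365 0.112 ] 12.181733365865847
pot top [0.5195 0.0463 0.142 ]
```

```bash
cat >> h.py <<'E'
np.set_printoptions(precision=4,suppress=True)
th=np.radians(-78.5); D=np.array([np.cos(th),np.sin(th),0]); A=np.array([-D[1],D[0],0]); U=np.array([0,0,1.])
M=np.array([.5605,-.099,.1])
def pos(x,y,z): return M+x*D+y*A+(z-.1)*U   # z in world
def ori(p,yaw=0):  # pitch deg below horizontal
    p=np.radians(p); y=np.cos(p)*D-np.sin(p)*U; x=A; return R.from_matrix(np.c_[x,y,np.cross(x,y)])
def box(P): r=np.array(P)-M; return np.array([r@D,r@A,P[2]])
def plan(goals):
    s=sensors.sense(); R0=R.from_quat(s['eef_rot']); p0=s['ee_pos']
    for (x,y,z),pt in goals:
        t=R0.inv().apply(pos(x,y,z)-p0); r=(R0.inv()*ori(pt)).as_rotvec(); print(np.round(np.r_[t,r],4).tolist())
def stat():
    s=sensors.sense(); Rr=R.from_quat(s['eef_rot']).as_matrix()
    print('t',s['time_s'],'box',box(s['ee_pos']),'w',s['ee_pos'],'y',Rr[:,1],'x',Rr[:,0],'F',s['contact_force'],'q',s['joint_pos'],s['width'])
E
python3 - <<'E'
from h import *
s=sensors.sense(); Rr=R.from_quat(s['eef_rot'])
c=np.linalg.inv(cams.get_calibration('wrist')['extrinsics'])
print("cam in tool",Rr.inv().apply(c[:3,3]-s['ee_pos']), "look",Rr.inv().apply(-c[:3,2]))
print("pot",box([.519,.0455,.1]),"cup",box([.568,.2363,0]),"jar",box([.7232,.0689,0]))
print("stick tip",[box(ray("top",u,v,.169)) for u,v in((216,197),(207,208))])
im=cams.get_image("top"); cv2.imwrite("pics/c.png",cv2.resize(im[180:235,180:235],None,fx=8,fy=8,interpolation=2)[:,:,::-1])
E
```

```text
cam in tool [-0.0002 -0.186   0.0757] look [-0.0003  0.9561 -0.2929]
pot [-0.1499 -0.0119  0.1   ] cup [-0.3271  0.0742  0.    ] jar [-0.1321  0.1929  0.    ]
stick tip [array([-0.2899,  0.0824,  0.169 ]), array([-0.318,  0.06 ,  0.169])]
```

View pics/c.png

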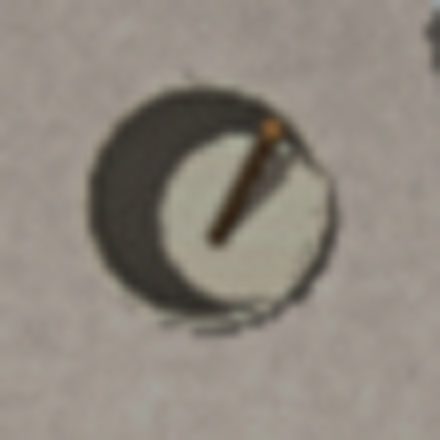

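```bash
python3 - <<'E'
from h import *
plan([((-.215,-.012,.42),75)])
E
```

```text
[-0.6138, -0.2212, 0.5163, -0.2115, -1.4795, -0.1948]
```

>>> {"op": "send_rows", "data": {
  "plan": [0,-0.25,0,0,0,0,0,-0.25,0,0,0,0,0,-0.25,0,0,0,0,0,-0.25,0,0,0,0,0,-0.25,0,0,0,0,0,-0.25,0,0,0,0],
  "fingers": 0.45
}}

```text
time_s: 1.55
ee_pos: [0.1821, -0.6265, 0.4571]
eef_rot: [0.568, -0.421, 0.428, -0.563]
contact_force: [0.8, 0.7, 0.8]
width: 0.0424
```

```bash
python3 - <<'E'
from h import *
stat()
plan([((-.215,-.012,.42),75)])
E
```

```text
t 1.55 box [ 0.4415 -0.476   0.4571] w [ 0.1821 -0.6265  0.4571] y [ 0.0045 -0.0124 -0.9999] x [ 0.2788 -0.9603  0.0131] F [0.7778 0.6547 0.7634] q [ 1.2098  0.4078  0.0146  1.1332 -0.0058  1.5875 -0.0651] 0.042382905188175356
[-0.6168, 0.0294, 0.5161, -0.2023, -1.4809, -0.1836]
```

>>> {"op": "send_rows", "data": {
  "plan": [-0.617,0.03,0.516,-0.2,-1.48,-0.185,-0.617,0.03,0.516,-0.2,-1.48,-0.185,-0.617,0.03,0.516,-0.2,-1.48,-0.185,-0.617,0.03,0.516,-0.2,-1.48,-0.185,-0.617,0.03,0.516,-0.2,-1.48,-0.185,-0.617,0.03,0.516,-0.2,-1.48,-0.185,-0.617,0.03,0.516,-0.2,-1.48,-0.185,-0.617,0.03,0.516,-0.2,-1.48,-0.185,-0.617,0.03,0.516,-0.2,-1.48,-0.185,-0.617,0.03,0.516,-0.2,-1.48,-0.185]
}}

```text
time_s: 2.55
ee_pos: [0.3824, -0.1646, 0.43]
eef_rot: [0.785, 0.08, -0.061, -0.611]
contact_force: [1.1, 1.0, -0.2]
width: 0.0398
```

```bash
python3 - <<'E'
from h import *
stat()
plan([((-.215,-.012,.42),75)])
E
```

```text
t 2.55 box [ 0.0288 -0.1876  0.43  ] w [ 0.3824 -0.1646  0.43  ] y [ 0.0502 -0.2415 -0.9691] x [0.9797 0.2004 0.0008] F [ 1.1244  0.9755 -0.1709] q [ 0.7084 -0.133  -0.5387  1.8279  0.168   1.3388  0.3407] 0.03976817897362528
[0.1758, -0.0503, 0.2386, -0.0126, 0.0008, 0.001]
```

>>> {"op": "send_rows", "data": {
  "plan": [0.176,-0.05,0.239,-0.012,0,0,0.176,-0.05,0.239,-0.012,0,0,0.176,-0.05,0.239,-0.012,0,0,0.176,-0.05,0.239,-0.012,0,0,0.176,-0.05,0.239,-0.012,0,0,0.176,-0.05,0.239,-0.012,0,0,0.176,-0.05,0.239,-0.012,0,0,0.176,-0.05,0.239,-0.012,0,0]
}}

```text
time_s: 3.35
ee_pos: [0.5073, 0.108, 0.4192]
eef_rot: [0.788, 0.078, -0.061, -0.607]
contact_force: [0.6, -0.7, 0.2]
width: 0.0395
```

```bash
python3 - <<'E'
from h import *
stat()
cv2.imwrite("pics/d_w.png",cams.get_image("wrist")[:,:,::-1])
cv2.imwrite("pics/d_s.png",cams.get_image("scene")[:,:,::-1])
for r in models.spot_point("pot","wrist")[:4]: print(r['confidence'],box(w("wrist",r['point'])[:3]))
plan([((-.215,-.012,.2),75),((-.215,-.012,.116),75)])
E
```

```text
t 3.35 box [-0.2135 -0.0109  0.4192] w [0.5073 0.108  0.4192] y [ 0.0495 -0.2506 -0.9668] x [ 0.9803  0.1974 -0.0009] F [ 0.5865 -0.7026  0.2353] q [ 0.2526  0.2821 -0.9147  1.5194  0.4533  1.5705 -0.485 ] 0.039479386681410954
0.91 [-0.3787  0.2173  0.0007]
0.89 [-0.1474 -0.0108  0.103 ]
0.84 [-0.3097 -0.1966  0.0023]
0.68 [-0.3772 -0.0576  0.0029]
[-0.001, 0.212, 0.0611, -0.001, -0.0076, -0.0004]
[-0.0011, 0.2932, 0.0827, -0.001, -0.0076, -0.0004]
```

View pics/d_w.png

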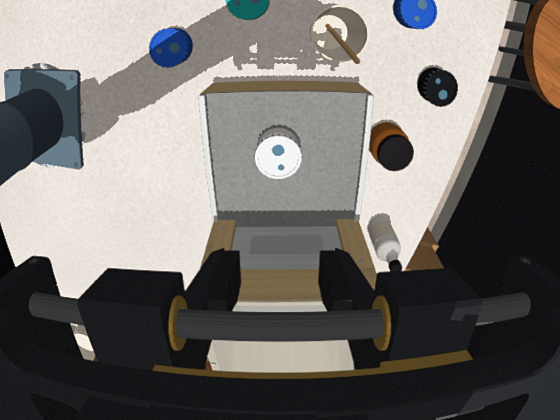

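View pics/d_s.png

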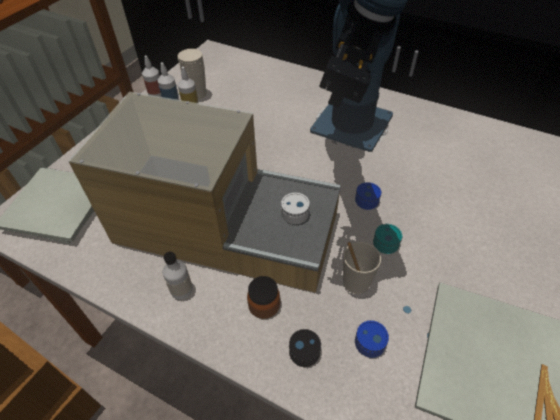

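>>> {"op": "send_rows", "data": {
  "plan": [0,0.212,0.061,0,0,0,0,0.212,0.061,0,0,0,0,0.212,0.061,0,0,0,0,0.212,0.061,0,0,0,0,0.212,0.061,0,0,0,0,0.212,0.061,0,0,0,0,0.212,0.061,0,0,0]
}}

```text
time_s: 4.2
ee_pos: [0.5074, 0.1104, 0.2011]
eef_rot: [0.789, 0.077, -0.058, -0.607]
contact_force: [1.0, -0.2, 0.2]
width: 0.0397
```

```bash
python3 - <<'E'
from h import *
stat()
cv2.imwrite("pics/e_w.png",cams.get_image("wrist")[:,:,::-1])
cv2.imwrite("pics/e_s.png",cams.get_image("scene")[:,:,::-1])
plan([((-.215,-.012,.116),75)])
E
```

```text
t 4.2 box [-0.2158 -0.0102  0.2011] w [0.5074 0.1104 0.2011] y [ 0.052  -0.2518 -0.9664] x [0.9813 0.1926 0.0026] F [ 1.0464 -0.2166  0.2174] q [ 0.172   0.4743 -0.8428  1.8329  0.6374  1.1846 -0.7466] 0.03965891866292483
[-0.003, 0.0834, 0.0205, -0.0023, -0.0074, 0.003]
```

View pics/e_w.png

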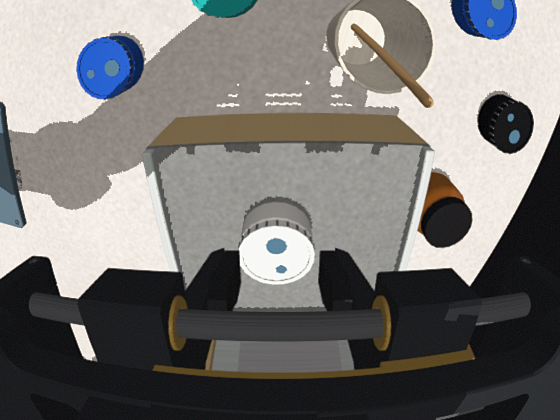

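View pics/e_s.png

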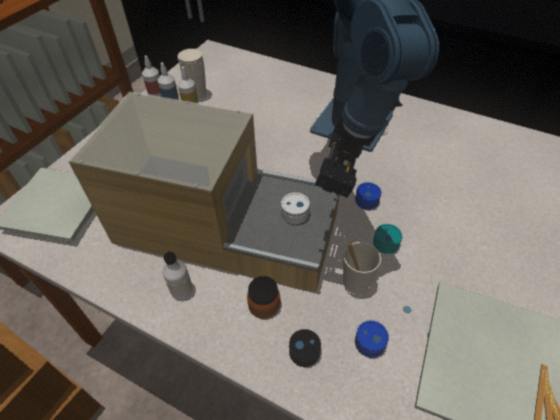

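>>> {"op": "send_rows", "data": {
  "plan": [-0.002,0.05,0.012,0,0,0,-0.003,0.083,0.02,0,-0.007,0,-0.003,0.083,0.02,0,-0.007,0,-0.003,0.083,0.02,0,-0.007,0]
}}

```text
time_s: 4.7
ee_pos: [0.5053, 0.1094, 0.1161]
eef_rot: [0.788, 0.08, -0.061, -0.607]
contact_force: [0.3, -0.0, -0.1]
width: 0.0397
```

```bash
python3 - <<'E'
from h import *
stat()
cv2.imwrite("pics/f_w.png",cams.get_image("wrist")[:,:,::-1])
cv2.imwrite("pics/f_s.png",cv2.resize(cams.get_image("scene")[120:320,180:420],None,fx=3,fy=3)[:,:,::-1])
for i in range(1,11):
    x=-.215+.010*i
    plan([((x,-.0115,.116),75-i*2)])
E
```

```text
t 4.7 box [-0.2152 -0.0125  0.1161] w [0.5053 0.1094 0.1161] y [ 0.0524 -0.2509 -0.9666] x [0.9797 0.2007 0.0011] F [ 0.2996 -0.0065 -0.1025] q [ 0.1165  0.5872 -0.7788  1.9079  0.7571  1.0526 -0.8643] 0.0396589260154573
[0.0001, 0.0036, -0.0099, -0.0379, 0.0003, 0.0037]
[0.0001, 0.0061, -0.0196, -0.0728, 0.0003, 0.0037]
[0.0001, 0.0087, -0.0293, -0.1077, 0.0002, 0.0037]
[0.0001, 0.0112, -0.0389, -0.1426, 0.0002, 0.0037]
[0.0001, 0.0138, -0.0486, -0.1775, 0.0001, 0.0037]
[0.0001, 0.0164, -0.0583, -0.2124, 0.0, 0.0037]
[0.0001, 0.0189, -0.0679, -0.2473, -0.0, 0.0037]
[0.0, 0.0215, -0.0776, -0.2822, -0.0001, 0.0037]
[0.0, 0.024, -0.0873, -0.3171, -0.0002, 0.0037]
[0.0, 0.0266, -0.0969, -0.3521, -0.0002, 0.0037]
```

View pics/f_w.png

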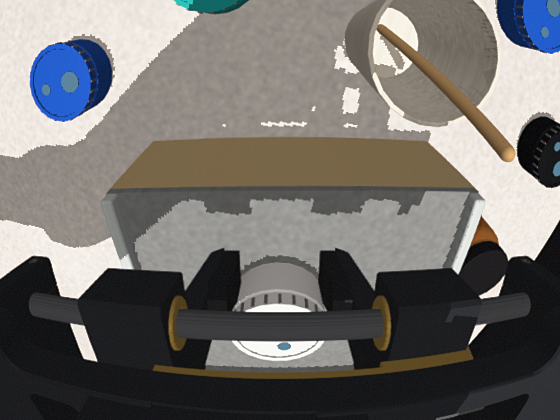

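View pics/f_s.png

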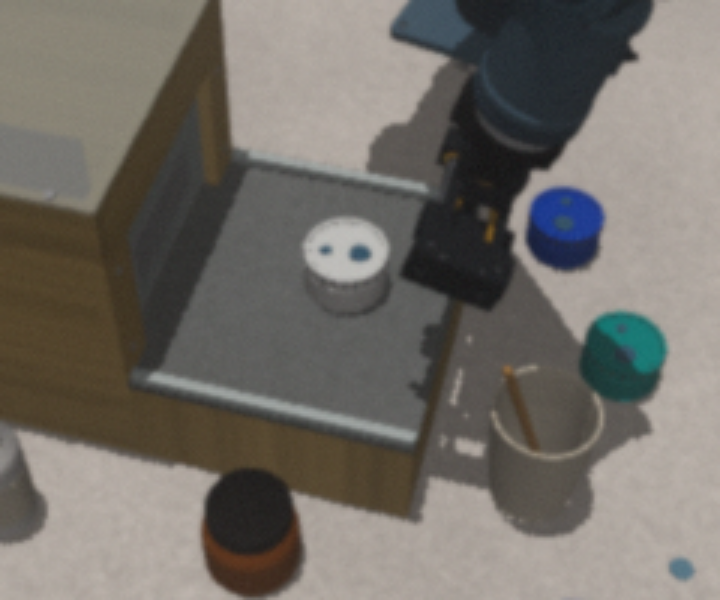

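>>> {"op": "send_rows", "data": {
  "plan": [0,0.002,-0.005,-0.02,0,0.004,0,0.0035,-0.01,-0.038,0,0.004,0,0.005,-0.0145,-0.055,0,0.004,0,0.006,-0.0195,-0.073,0,0.004,0,0.0075,-0.0245,-0.09,0,0.004,0,0.0085,-0.0295,-0.108,0,0.004,0,0.01,-0.034,-0.125,0,0.004,0,0.011,-0.039,-0.143,0,0.004,0,0.0125,-0.0435,-0.16,0,0.004,0,0.014,-0.0485,-0.178,0,0.004,0,0.015,-0.0535,-0.195,0,0.004,0,0.0165,-0.058,-0.212,0,0.004,0,0.0175,-0.063,-0.23,0,0.004,0,0.019,-0.068,-0.247,0,0.004,0,0.02,-0.073,-0.265,0,0.004,0,0.0215,-0.0775,-0.282,0,0.004,0,0.0225,-0.0825,-0.3,0,0.004,0,0.024,-0.0875,-0.317,0,0.004,0,0.0255,-0.092,-0.335,0,0.004,0,0.0265,-0.097,-0.352,0,0.004]
}}

```text
time_s: 6.8
ee_pos: [0.5255, 0.0125, 0.1146]
eef_rot: [0.882, 0.089, -0.048, -0.459]
contact_force: [-2.2, 6.4, 8.7]
width: 0.0401
```

```bash
python3 - <<'E'
from h import *
stat()
cv2.imwrite("pics/g_t.png",cv2.resize(cams.get_image("top")[120:320,180:420],None,fx=3,fy=3)[:,:,::-1])
cv2.imwrite("pics/g_s.png",cv2.resize(cams.get_image("scene")[120:320,180:420],None,fx=3,fy=3)[:,:,::-1])
for n in ["scene","top"]:
  for r in models.spot_point("pot",n)[:5]: 
    b=box(w(n,r['point'])[:3]); 
    if b[2]>.08: print(n,r['confidence'],b)
for i in range(1,11):
    x=-.115+.010*i
    plan([((x,-.0115,.116),55-i*2.5)])
E
```

```text
t 6.8 box [-0.1162 -0.0121  0.1146] w [0.5255 0.0125 0.1146] y [ 0.1142 -0.5621 -0.8192] x [ 0.9795  0.2015 -0.0017] F [-2.2095  6.421   8.713 ] q [-0.0397  0.6423 -0.6144  1.9281  0.9911  1.2277 -1.0273] 0.04005055297897596
scene 0.57 [-0.1467 -0.0102  0.1023]
top 0.91 [-0.1447 -0.0134  0.0968]
[0.0006, 0.0051, -0.0097, -0.0435, 0.0026, -0.0003]
[0.0006, 0.0108, -0.0178, -0.0871, 0.0026, -0.0003]
[0.0006, 0.0165, -0.026, -0.1307, 0.0026, -0.0002]
[0.0006, 0.0223, -0.0342, -0.1744, 0.0026, -0.0002]
[0.0005, 0.028, -0.0424, -0.218, 0.0026, -0.0001]
[0.0005, 0.0338, -0.0506, -0.2616, 0.0026, -0.0001]
[0.0005, 0.0395, -0.0588, -0.3053, 0.0026, -0.0]
[0.0005, 0.0452, -0.067, -0.3489, 0.0026, 0.0001]
[0.0005, 0.051, -0.0752, -0.3925, 0.0026, 0.0001]
[0.0004, 0.0567, -0.0834, -0.4362, 0.0026, 0.0002]
```

View pics/g_t.png

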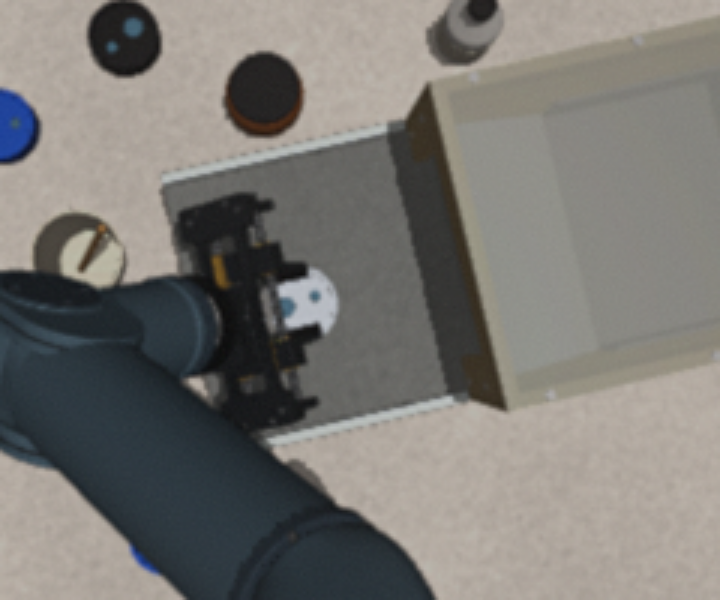

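View pics/g_s.png

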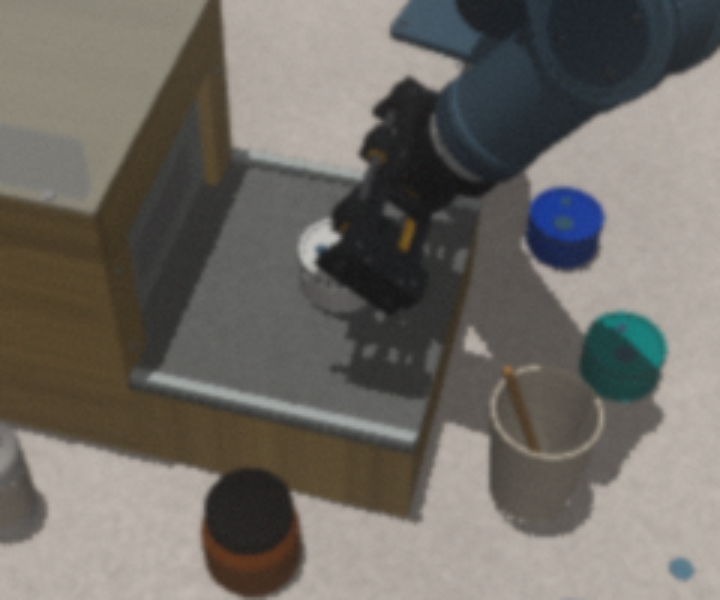

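```bash
python3 - <<'E'
from h import *
s=sensors.sense(); Rr=R.from_quat(s['eef_rot']); P=s['ee_pos']
for n in ["top","scene"]:
    im=cams.get_image(n)[:,:,::-1].copy(); u=proj(n,P)
    x0,y0=int(u[0])-50,int(u[1])-40
    c=cv2.resize(im[y0:y0+80,x0:x0+100],None,fx=7,fy=7,interpolation=cv2.INTER_CUBIC)
    for off,col in(((0,0,0),(0,0,255)),((.02,0,0),(0,255,0)),((-.02,0,0),(0,255,0)),((0,-.0187,0),(255,0,0))):
        v=(proj(n,P+Rr.apply(off))-[x0,y0])*7; cv2.circle(c,tuple(int(k) for k in v),4,col,-1)
    cv2.imwrite(f"pics/h_{n}.png",c)
cv2.imwrite("pics/h_w.png",cams.get_image("wrist")[:,:,::-1])
E
```

```text
(no output)
```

View pics/h_top.png

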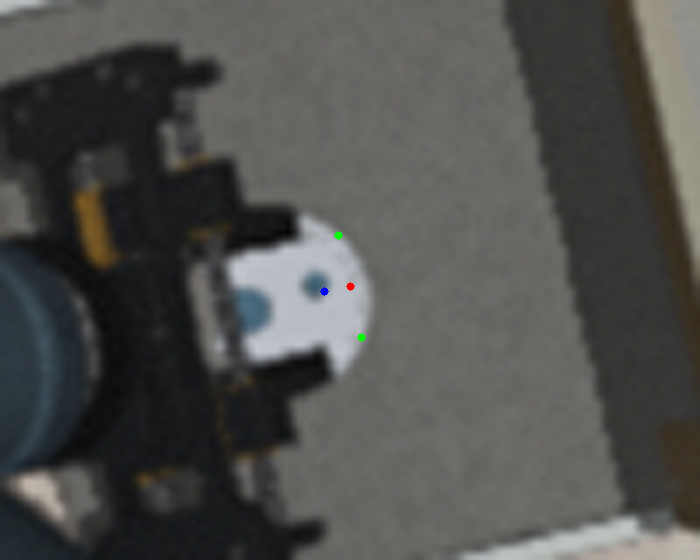

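View pics/h_scene.png

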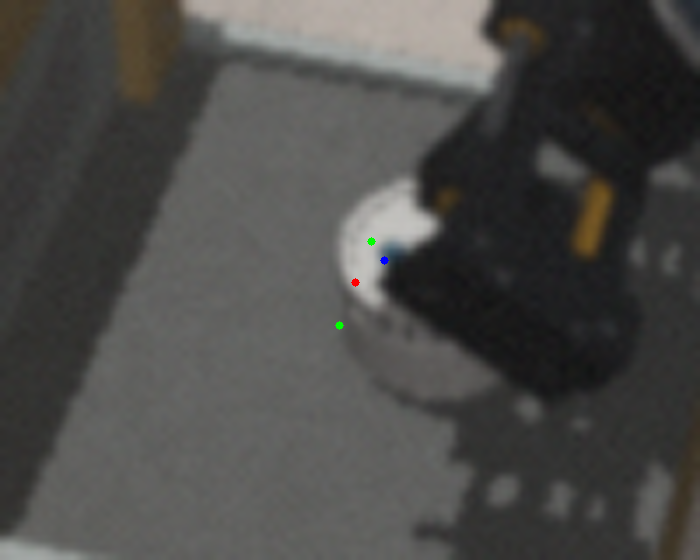

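View pics/h_w.png

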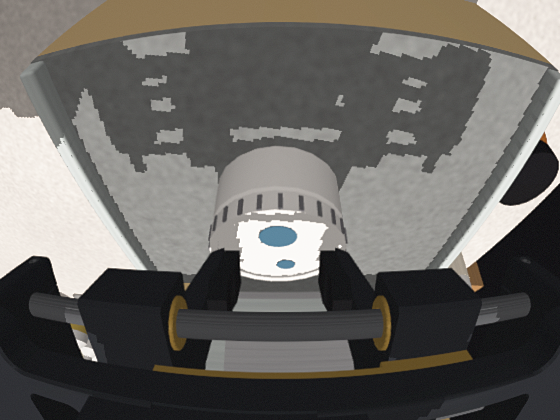

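```bash
python3 - <<'E'
from h import *
s=sensors.sense(); Rr=R.from_quat(s['eef_rot']); P=s['ee_pos']
u={n:proj(n,P) for n in("top","scene")}
def rr(n,cx,cy):
    x0,y0=int(u[n][0])-50,int(u[n][1])-40
    a=ray(n,x0+cx/7,y0+cy/7,.1); b=ray(n,x0+cx/7,y0+cy/7,.2); return a,b-a
for t,sc in(((299,242),(383,262)),((299,225),(383,285)),((299,215),(383,290))):
    a,d=rr("top",*t); b,e=rr("scene",*sc)
    k=np.linalg.lstsq(np.c_[d,-e],b-a,rcond=None)[0]; p=a+k[0]*d; q=b+k[1]*e
    print(p,q,Rr.inv().apply((p+q)/2-P))
E
```

```text
[0.5412 0.0322 0.1524] [0.5415 0.0315 0.1525] [ 0.0194 -0.0403 -0.0085]
[0.5477 0.0319 0.1475] [0.5467 0.0341 0.1474] [ 0.0254 -0.0362 -0.0056]
[0.5513 0.0319 0.1489] [0.5496 0.0357 0.1487] [ 0.0288 -0.0373 -0.0063]
```

The fingertips end about 38 mm short of the reported TCP (triangulated tool y ≈ -0.037). So the tips rode onto the lid, and the pot has only moved about 4 mm. I'll lift straight up, back off and start again with that offset.

>>> {"op": "send_rows", "data": {
  "plan": [0,-0.008,-0.006,0,0,0,0,-0.025,-0.017,0,0,0,0,-0.041,-0.028,0,0,0,0,-0.057,-0.04,0,0,0,0,-0.057,-0.04,0,0,0],
  "fingers": 0.3
}}

```text
time_s: 7.65
ee_pos: [0.526, 0.0104, 0.1858]
eef_rot: [0.883, 0.088, -0.046, -0.459]
contact_force: [-0.1, -0.2, 0.2]
width: 0.0262
```

```bash
cat >> h.py <<'E'
L=.038
def plan(goals):
    s=sensors.sense(); R0=R.from_quat(s['eef_rot']); p0=s['ee_pos']
    for (x,y,z),pt in goals:
        o=ori(pt); t=R0.inv().apply(pos(x,y,z)+o.apply([0,L,0])-p0); r=(R0.inv()*o).as_rotvec(); print(np.round(np.r_[t,r],4).tolist())
def tip():
    s=sensors.sense(); Rr=R.from_quat(s['eef_rot']); print('tip',box(s['ee_pos']-Rr.apply([0,L,0])))
E
python3 - <<'E'
from h import *
stat();tip()
n="scene";im=cams.get_image(n); cv2.imwrite("pics/i_s.png",cv2.resize(im[120:320,180:420],None,fx=3,fy=3)[:,:,::-1])
for r in models.spot_point("pot",n)[:5]: 
    b=box(w(n,r['point'])[:3]); 
    if b[2]>.08: print(n,r['confidence'],b)
plan([((-.215,-.0115,.2),75)])
E
```

```text
t 7.65 box [-0.114  -0.012   0.1858] w [0.526  0.0104 0.1858] y [ 0.1137 -0.5632 -0.8185] x [ 0.9801  0.1985 -0.0004] F [-0.0866 -0.1643  0.1839] q [-0.0015  0.5287 -0.6537  1.8917  0.9035  1.3033 -0.9051] 0.026156112191622723
tip [-0.1359 -0.0119  0.2169]
scene 0.56 [-0.1468 -0.0105  0.1026]
[0.0018, -0.036, 0.0863, 0.3502, 0.0009, -0.0039]
```

View pics/i_s.png

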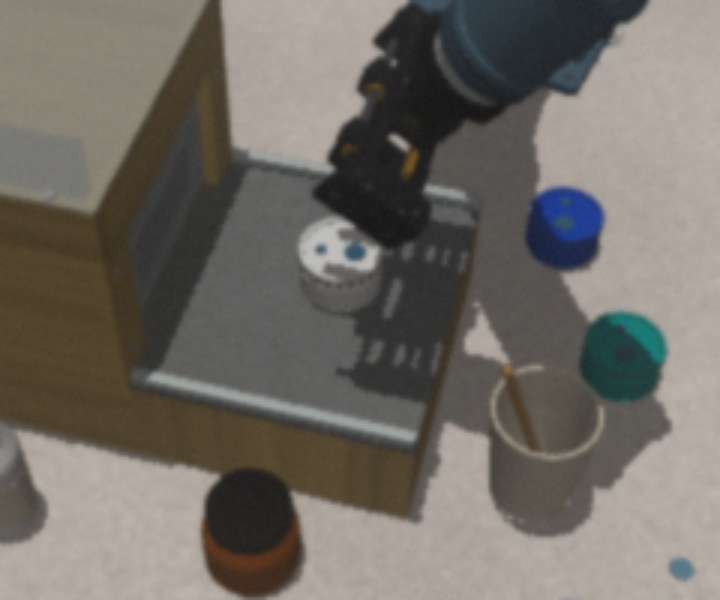

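```bash
cat > ov.py <<'E'
from h import *
def ov(tag):
  s=sensors.sense(); Rr=R.from_quat(s['eef_rot']); P=s['ee_pos']
  for n in ["top","scene"]:
    im=cams.get_image(n)[:,:,::-1].copy(); u=proj(n,P+Rr.apply([0,-.05,0]))
    x0,y0=max(int(u[0])-50,0),max(int(u[1])-40,0)
    c=cv2.resize(im[y0:y0+80,x0:x0+100],None,fx=7,fy=7,interpolation=cv2.INTER_CUBIC)
    pt=lambda o: tuple(int(k) for k in (proj(n,P+Rr.apply(o))-[x0,y0]+.5)*7)
    def rect(y,hx,hz,col):
        q=[pt((a*hx,y,b*hz)) for a,b in((1,1),(1,-1),(-1,-1),(-1,1))]
        for i in range(4): cv2.line(c,q[i],q[(i+1)%4],col,1)
        cv2.circle(c,q[0],3,col,-1)
    w2=s['width']/2+.0175
    rect(0,w2,.009,(0,0,255)); rect(-.038,w2,.009,(0,255,0)); rect(-.0637,.0935,.0375,(255,255,0))
    cv2.imwrite(f"pics/{tag}_{n}.png",c)
  cv2.imwrite(f"pics/{tag}_w.png",cams.get_image("wrist")[:,:,::-1])
E
python3 -c "
from ov import *
ov('j')"
```

```text
(no output)
```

View pics/j_top.png

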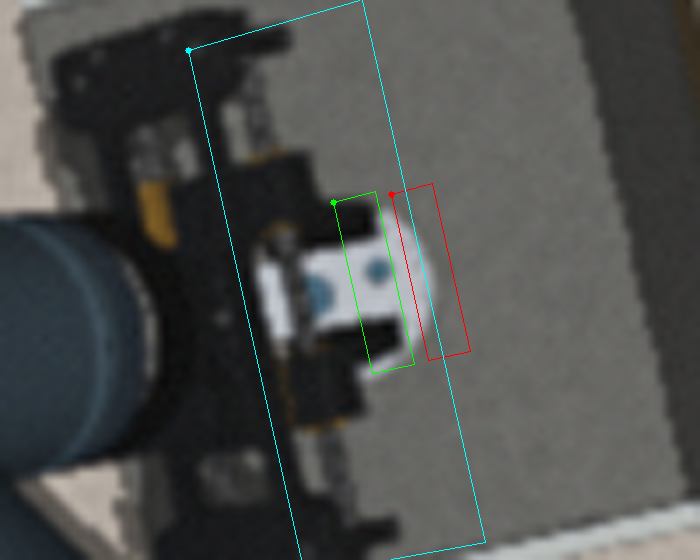

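View pics/j_scene.png

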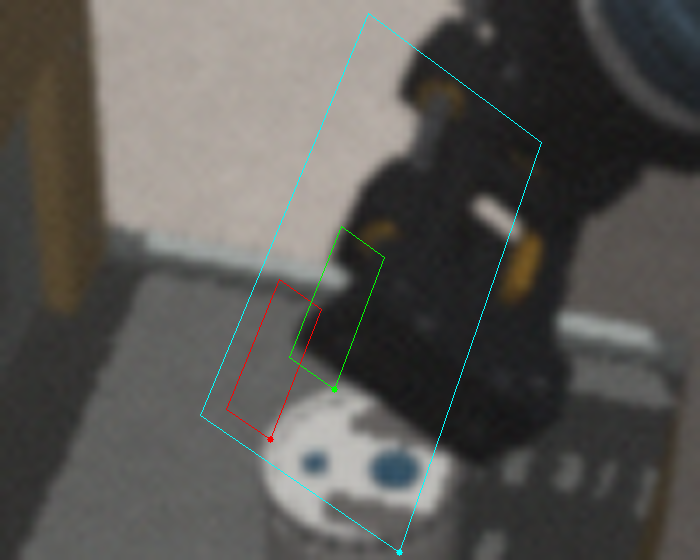

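View pics/j_w.png

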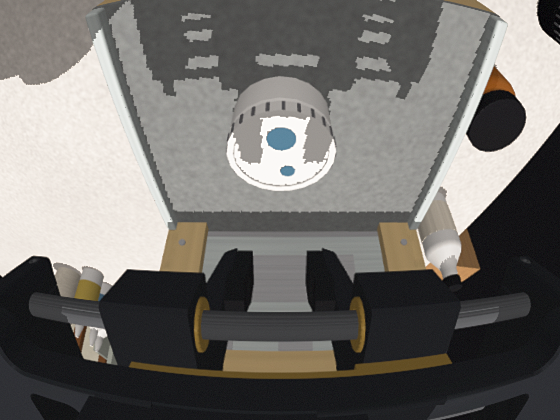

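```bash
cat > tri.py <<'E'
from h import *
def tri(t,sc):
    s=sensors.sense(); Rr=R.from_quat(s['eef_rot']); P=s['ee_pos']
    def rr(n,c):
        u=proj(n,P+Rr.apply([0,-.05,0])); x0,y0=max(int(u[0])-50,0),max(int(u[1])-40,0)
        a=ray(n,x0+c[0]/7-.5,y0+c[1]/7-.5,.1); b=ray(n,x0+c[0]/7-.5,y0+c[1]/7-.5,.2); return a,b-a
    a,d=rr("top",t)
    for X in (.01,.013,.03,.09): # intersection with plane x_tool=X
        o=Rr.inv().apply(a-P); dd=Rr.inv().apply(d); k=(X-o[0])/dd[0]; print(' top@x',X,o+k*dd)
    if sc:
        b,e=rr("scene",sc); k=np.linalg.lstsq(np.c_[d,-e],b-a,rcond=None)[0]; p=a+k[0]*d; q=b+k[1]*e
        print('gap',np.linalg.norm(p-q),Rr.inv().apply((p+q)/2-P))
E
python3 - <<'E'
from tri import *
tri((390,240),(300,330)); tri((290,30),(300,330)); tri((290,45),(480,460)); 
s=sensors.sense(); Rr=R.from_quat(s['eef_rot']); P=s['ee_pos']
c=cams.get_calibration('wrist'); f=210/np.tan(np.radians(c['vfov']/2))
# known target: pot lid center & tips as rays in tool frame
Ei=np.linalg.inv(c['extrinsics'])
for u,v in((281,139),(250,250),(238,250),(308,250),(35,258),(105,270),(160,270)):
    dx,dy=u-c['cx'],v-c['cy']; r=np.hypot(dx,dy); a=r/f
    d=np.array([dx/r*np.sin(a),-dy/r*np.sin(a),-np.cos(a)])
    dw=Ei[:3,:3]@d; t=Rr.inv().apply(dw); o=Rr.inv().apply(Ei[:3,3]-P)
    wz=Ei[:3,3]+dw*(.142-Ei[2,3])/dw[2]
    print((u,v),'at z=0:',o+t*(0-o[2])/t[2],'z=.009:',o+t*(.009-o[2])/t[2],'lidplane',box(wz))
E
```

```text
top@x 0.01 [ 0.01   -0.1223 -0.0649]
 top@x 0.013 [ 0.013  -0.0538 -0.0209]
 top@x 0.03 [0.03   0.3344 0.2285]
 top@x 0.09 [0.09   1.7043 1.1086]
gap 1.8085330136681387e-05 [ 0.014  -0.031  -0.0062]
 top@x 0.01 [ 0.01   -0.6793 -0.4162]
 top@x 0.013 [ 0.013  -0.6565 -0.401 ]
 top@x 0.03 [ 0.03   -0.527  -0.3148]
 top@x 0.09 [ 0.09   -0.07   -0.0105]
gap 0.0011651527240902856 [ 0.085  -0.1071 -0.0346]
 top@x 0.01 [ 0.01   -0.667  -0.4076]
 top@x 0.013 [ 0.013  -0.6432 -0.3917]
 top@x 0.03 [ 0.03   -0.508  -0.3014]
 top@x 0.09 [ 0.09   -0.0307  0.017 ]
gap 0.05486781549940455 [ 0.0811 -0.0828  0.0148]
(281, 139) at z=0: [0.0046 0.7108 0.    ] z=.009: [0.0041 0.6042 0.009 ] lidplane [-0.1581 -0.0129  0.142 ]
(250, 250) at z=0: [-0.0164 -0.0193  0.    ] z=.009: [-0.0145 -0.0391  0.009 ] lidplane [-0.0296 -0.0405  0.142 ]
(238, 250) at z=0: [-0.0232 -0.0194  0.    ] z=.009: [-0.0205 -0.0393  0.009 ] lidplane [-0.0292 -0.0515  0.142 ]
(308, 250) at z=0: [ 0.0163 -0.0192  0.    ] z=.009: [ 0.0143 -0.0391  0.009 ] lidplane [-0.0301  0.0119  0.142 ]
(35, 258) at z=0: [-0.1497 -0.0434  0.    ] z=.009: [-0.1319 -0.0603  0.009 ] lidplane [ 0.0136 -0.3225  0.142 ]
(105, 270) at z=0: [-0.0916 -0.0501  0.    ] z=.009: [-0.0807 -0.0662  0.009 ] lidplane [ 0.0277 -0.2173  0.142 ]
(160, 270) at z=0: [-0.0606 -0.0463  0.    ] z=.009: [-0.0534 -0.0629  0.009 ] lidplane [ 0.0179 -0.1422  0.142 ]
```

>>> {"op": "send_rows", "data": {
  "plan": [0.002,-0.018,0.043,0.1,0,-0.004,0.002,-0.036,0.086,0.25,0,-0.004,0.002,-0.036,0.086,0.35,0,-0.004,0.002,-0.036,0.086,0.35,0,-0.004,0.002,-0.036,0.086,0.35,0,-0.004]
}}

```text
time_s: 8.4
ee_pos: [0.5082, 0.0986, 0.1629]
eef_rot: [0.79, 0.079, -0.062, -0.605]
contact_force: [0.7, -0.0, -0.4]
width: 0.0263
```

```bash
python3 - <<'E'
from h import *
stat();tip()
plan([((-.218,-.0115,.13),75),((-.218,-.0115,.115),75)])
E
```

```text
t 8.4 box [-0.2041 -0.0118  0.1629] w [0.5082 0.0986 0.1629] y [ 0.05   -0.2563 -0.9653] x [ 0.98    0.1989 -0.002 ] F [ 0.7095 -0.0288 -0.357 ] q [ 0.1449  0.51   -0.7838  1.875   0.6754  1.1116 -0.7654] 0.026255775246633303
tip [-0.214  -0.0117  0.1995]
[0.0005, 0.0661, 0.0221, 0.0024, 0.0, -0.0021]
[0.0005, 0.0806, 0.026, 0.0024, 0.0, -0.0021]
```

>>> {"op": "send_rows", "data": {
  "plan": [0,0.025,0.009,0,0,-0.002,0,0.05,0.016,0,0,-0.002,0,0.066,0.022,0.002,0,-0.002,0,0.075,0.024,0.002,0,-0.002,0,0.081,0.026,0.002,0,-0.002,0,0.081,0.026,0.002,0,-0.002]
}}

```text
time_s: 9.0
ee_pos: [0.5075, 0.1044, 0.0781]
eef_rot: [0.789, 0.081, -0.062, -0.606]
contact_force: [0.2, 0.0, -0.9]
width: 0.0262
```

```bash
python3 - <<'E'
from ov import *
stat();tip()
ov('k')
E
```

```text
t 9.0 box [-0.2099 -0.0114  0.0781] w [0.5075 0.1044 0.0781] y [ 0.0525 -0.2515 -0.9664] x [0.9794 0.2019 0.0006] F [ 0.2305  0.0484 -0.8616] q [ 0.0754  0.6341 -0.7119  1.9289  0.8019  0.9838 -0.9002] 0.026206656873133213
tip [-0.2196 -0.0114  0.1148]
```

View pics/k_top.png

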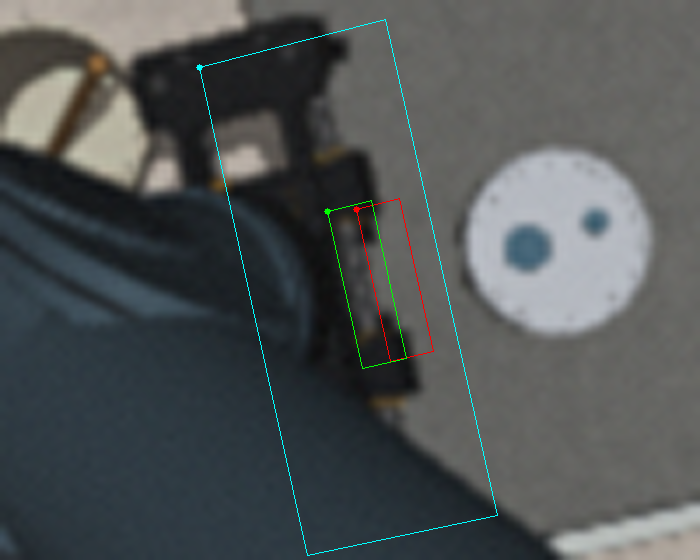

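View pics/k_scene.png

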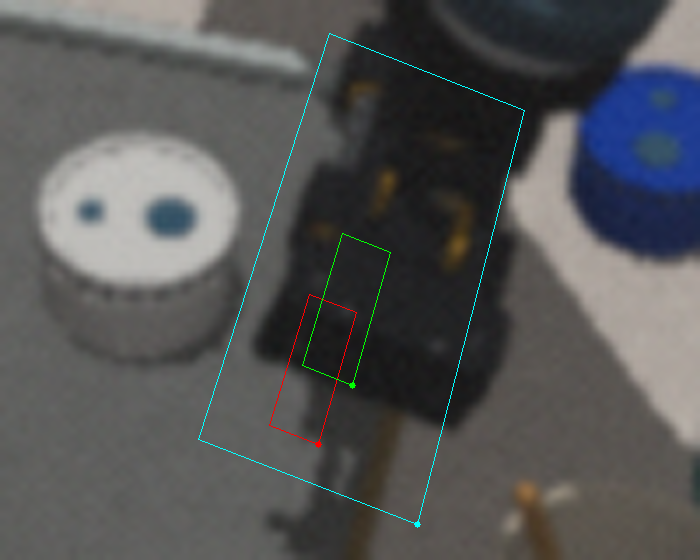

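View pics/k_w.png

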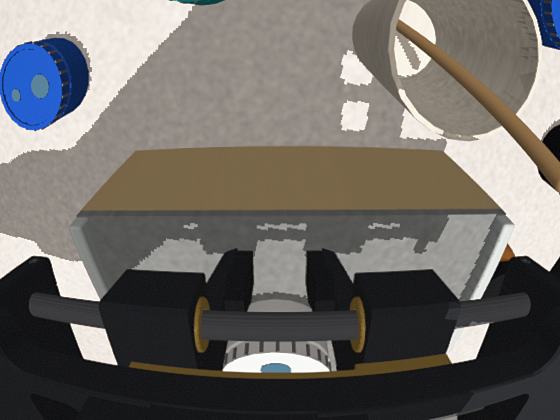

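>>> {"op": "send_rows", "data": {
  "plan": [0,0.005,0.0013,0,0,0,0,0.0075,0.002,0,0,0,0,0.0097,0.0026,0,0,0]
}}

```text
time_s: 9.45
ee_pos: [0.5077, 0.104, 0.0683]
eef_rot: [0.789, 0.081, -0.061, -0.607]
contact_force: [0.2, 0.4, -1.1]
width: 0.0263
```

>>> {"op": "send_rows", "data": {
  "plan": [0,0.002,0.0005,0,0,0,0,0.004,0.001,0,0,0]
}}

```text
time_s: 9.65
ee_pos: [0.5077, 0.1041, 0.0641]
eef_rot: [0.789, 0.081, -0.061, -0.607]
contact_force: [-0.1, -0.4, 3.0]
width: 0.0266
```

```bash
python3 - <<'E'
from h import *
tip()
plan([((-.219,-.0115,.118),75)])
for i in range(1,17):
    plan([((-.219+.006*i,-.0115,.118),75-1.5*i)])
E
```

```text
tip [-0.2193 -0.0113  0.1008]
[-0.0003, -0.0165, -0.0048, -0.0023, 0.0017, 0.0018]
[-0.0003, -0.015, -0.0116, -0.0285, 0.0017, 0.0018]
[-0.0003, -0.0135, -0.0184, -0.0547, 0.0017, 0.0018]
[-0.0003, -0.012, -0.0252, -0.0809, 0.0017, 0.0018]
[-0.0003, -0.0106, -0.0319, -0.107, 0.0016, 0.0018]
[-0.0003, -0.0092, -0.0387, -0.1332, 0.0016, 0.0019]
[-0.0003, -0.0078, -0.0455, -0.1594, 0.0016, 0.0019]
[-0.0004, -0.0064, -0.0523, -0.1856, 0.0016, 0.0019]
[-0.0004, -0.005, -0.0591, -0.2118, 0.0015, 0.0019]
[-0.0004, -0.0037, -0.0658, -0.2379, 0.0015, 0.002]
[-0.0004, -0.0024, -0.0726, -0.2641, 0.0015, 0.002]
[-0.0004, -0.0012, -0.0794, -0.2903, 0.0015, 0.002]
[-0.0004, 0.0001, -0.0861, -0.3165, 0.0014, 0.002]
[-0.0004, 0.0013, -0.0928, -0.3427, 0.0014, 0.002]
[-0.0005, 0.0025, -0.0996, -0.3688, 0.0014, 0.0021]
[-0.0005, 0.0037, -0.1063, -0.395, 0.0014, 0.0021]
[-0.0005, 0.0048, -0.113, -0.4212, 0.0013, 0.0021]
```

>>> {"op": "send_rows", "data": {
  "plan": [0,-0.0165,-0.0048,-0.002,0.002,0.002,0,-0.0165,-0.0048,-0.002,0.002,0.002,0,-0.015,-0.0115,-0.028,0.002,0.002,0,-0.0135,-0.0185,-0.055,0.002,0.002,0,-0.012,-0.025,-0.081,0.002,0.002,0,-0.0105,-0.032,-0.107,0.002,0.002,0,-0.009,-0.0385,-0.133,0.002,0.002,0,-0.008,-0.0455,-0.159,0.002,0.002,0,-0.0065,-0.0525,-0.186,0.002,0.002,0,-0.005,-0.059,-0.212,0.002,0.002,0,-0.0037,-0.066,-0.238,0.002,0.002,0,-0.0025,-0.0725,-0.264,0.002,0.002]
}}

```text
time_s: 10.85
ee_pos: [0.5218, 0.0355, 0.0853]
eef_rot: [0.862, 0.087, -0.05, -0.497]
contact_force: [0.3, 0.1, 0.0]
width: 0.0264
```

```bash
python3 - <<'E'
from ov import *
stat();tip()
ov('l')
for n in ["scene","top"]:
  for r in models.spot_point("pot",n)[:5]: 
    b=box(w(n,r['point'])[:3]); 
    if b[2]>.08: print(n,r['confidence'],b)
for i in range(1,21):
    plan([((-.159+.006*i,-.0115,.118),60-1.25*i)])
E
```

```text
t 10.85 box [-0.1396 -0.0111  0.0853] w [0.5218 0.0355 0.0853] y [ 0.1    -0.4916 -0.865 ] x [0.98   0.1989 0.0002] F [0.2564 0.0614 0.0343] q [-0.051   0.6592 -0.5915  1.932   0.9567  1.1329 -1.0247] 0.026372531407482906
tip [-0.1586 -0.0111  0.1182]
scene 0.64 [-0.1217 -0.0087  0.1016]
top 0.67 [-0.1186 -0.0098  0.0964]
[-0.0004, 0.0033, -0.006, -0.022, -0.0006, -0.0001]
[-0.0004, 0.0062, -0.012, -0.0438, -0.0006, -0.0001]
[-0.0004, 0.0092, -0.018, -0.0656, -0.0006, -0.0001]
[-0.0004, 0.0121, -0.0241, -0.0874, -0.0006, -0.0001]
[-0.0004, 0.015, -0.0301, -0.1093, -0.0006, -0.0001]
[-0.0004, 0.0179, -0.0361, -0.1311, -0.0006, -0.0001]
[-0.0004, 0.0208, -0.0421, -0.1529, -0.0006, -0.0001]
[-0.0004, 0.0237, -0.0481, -0.1747, -0.0006, -0.0001]
[-0.0004, 0.0265, -0.0542, -0.1965, -0.0006, -0.0001]
[-0.0004, 0.0294, -0.0602, -0.2183, -0.0006, -0.0001]
[-0.0004, 0.0322, -0.0662, -0.2402, -0.0006, -0.0001]
[-0.0004, 0.035, -0.0722, -0.262, -0.0006, -0.0001]
[-0.0004, 0.0377, -0.0782, -0.2838, -0.0006, -0.0001]
[-0.0004, 0.0405, -0.0841, -0.3056, -0.0006, -0.0001]
[-0.0004, 0.0432, -0.0901, -0.3274, -0.0006, -0.0001]
[-0.0004, 0.046, -0.0961, -0.3492, -0.0006, -0.0001]
[-0.0004, 0.0487, -0.1021, -0.3711, -0.0006, -0.0002]
[-0.0004, 0.0514, -0.1081, -0.3929, -0.0006, -0.0002]
[-0.0004, 0.054, -0.114, -0.4147, -0.0006, -0.0002]
[-0.0004, 0.0567, -0.12, -0.4365, -0.0006, -0.0002]
```

View pics/l_top.png

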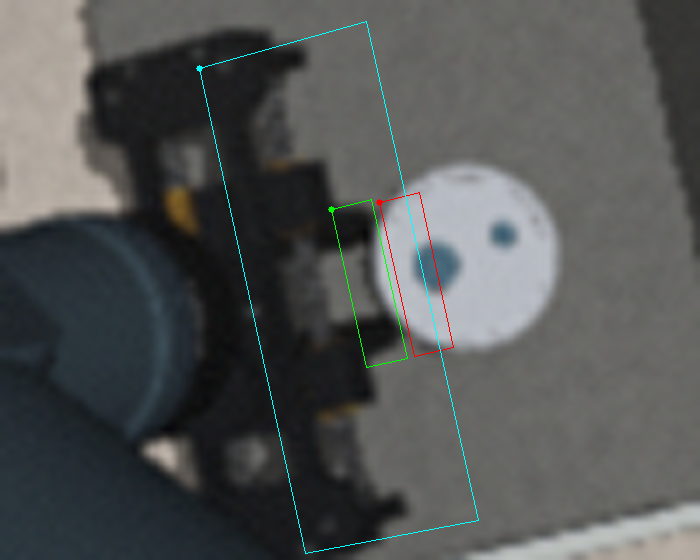

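View pics/l_scene.png

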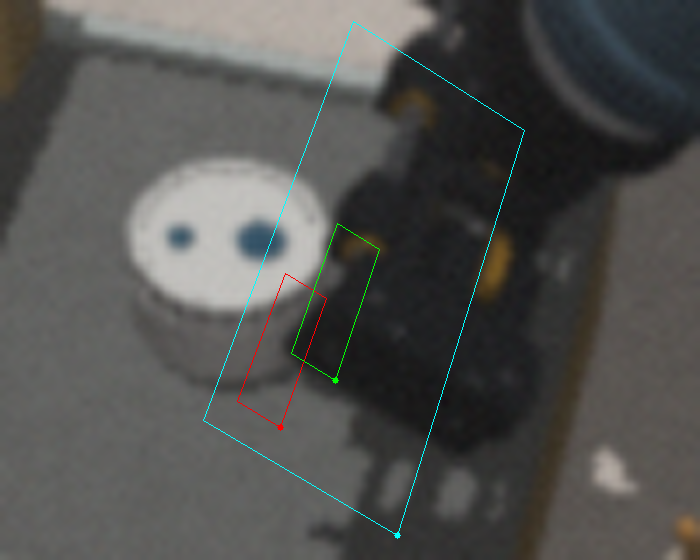

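>>> {"op": "send_rows", "data": {
  "plan": [0,0.0033,-0.006,-0.022,0,0,0,0.0062,-0.012,-0.044,0,0,0,0.0092,-0.018,-0.066,0,0,0,0.0121,-0.024,-0.087,0,0,0,0.015,-0.03,-0.109,0,0,0,0.018,-0.036,-0.131,0,0,0,0.021,-0.042,-0.153,0,0,0,0.0237,-0.048,-0.175,0,0,0,0.0265,-0.054,-0.196,0,0,0,0.0294,-0.06,-0.218,0,0,0,0.0322,-0.066,-0.24,0,0,0,0.035,-0.072,-0.262,0,0,0,0.0377,-0.078,-0.284,0,0,0,0.0405,-0.084,-0.306,0,0,0,0.0432,-0.09,-0.327,0,0,0,0.046,-0.096,-0.349,0,0,0,0.0487,-0.102,-0.371,0,0,0,0.0514,-0.108,-0.393,0,0]
}}

```text
time_s: 12.9
ee_pos: [0.5455, -0.0813, 0.0948]
eef_rot: [0.942, 0.095, -0.032, -0.319]
contact_force: [-0.3, -0.4, -1.0]
width: 0.0263
```

```bash
python3 - <<'E'
from ov import *
stat();tip()
ov('m')
for n in ["scene","top"]:
  for r in models.spot_point("pot",n)[:5]: 
    b=box(w(n,r['point'])[:3]); 
    if b[2]>.08: print(n,r['confidence'],b)
for i in range(1,13):
    plan([((-.051+.005*i,-.0115,.118),max(33,37.5-.5*i))])
E
```

```text
t 12.9 box [-0.0204 -0.0111  0.0948] w [ 0.5455 -0.0813  0.0948] y [ 0.1582 -0.7786 -0.6072] x [0.98   0.1989 0.0003] F [-0.3438 -0.4055 -1.0354] q [-0.1729  0.7748 -0.4004  1.9516  1.1983  1.3236 -1.1899] 0.026264661579024535
tip [-0.0506 -0.0111  0.1179]
scene 0.67 [-0.0157 -0.0098  0.0998]
top 0.9 [-0.0141 -0.0102  0.0956]
[-0.0004, 0.004, -0.0034, -0.0086, -0.0006, -0.0002]
[-0.0004, 0.008, -0.0068, -0.0173, -0.0006, -0.0002]
[-0.0004, 0.0119, -0.0102, -0.026, -0.0006, -0.0002]
[-0.0004, 0.0159, -0.0135, -0.0347, -0.0006, -0.0002]
[-0.0004, 0.0198, -0.0169, -0.0435, -0.0006, -0.0002]
[-0.0004, 0.0238, -0.0203, -0.0522, -0.0006, -0.0002]
[-0.0004, 0.0277, -0.0237, -0.0609, -0.0006, -0.0002]
[-0.0004, 0.0317, -0.027, -0.0696, -0.0005, -0.0002]
[-0.0004, 0.0356, -0.0304, -0.0784, -0.0005, -0.0002]
[-0.0004, 0.0396, -0.0335, -0.0784, -0.0005, -0.0002]
[-0.0004, 0.0436, -0.0365, -0.0784, -0.0005, -0.0002]
[-0.0004, 0.0475, -0.0395, -0.0784, -0.0005, -0.0002]
```

View pics/m_top.png

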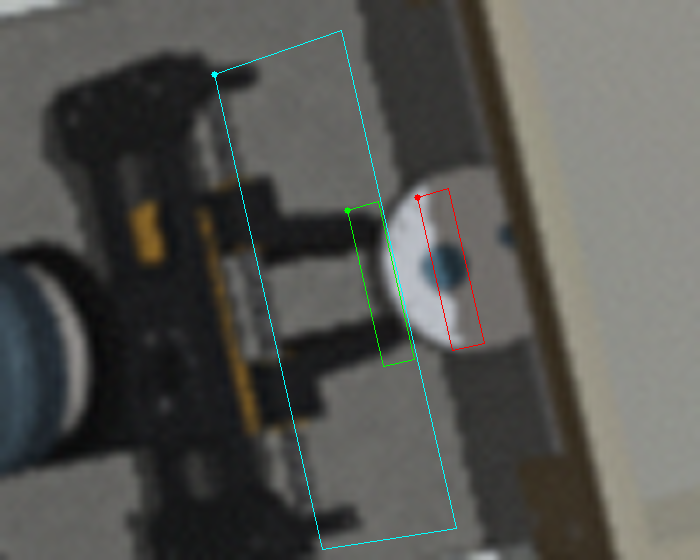

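View pics/m_scene.png

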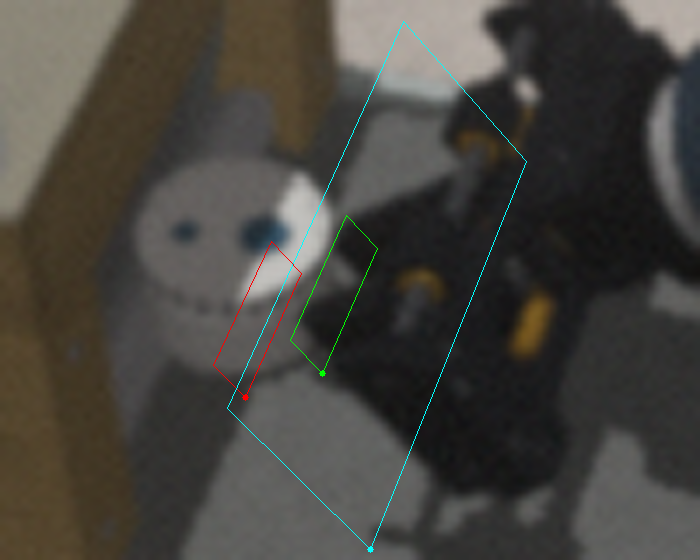

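View pics/m_w.png

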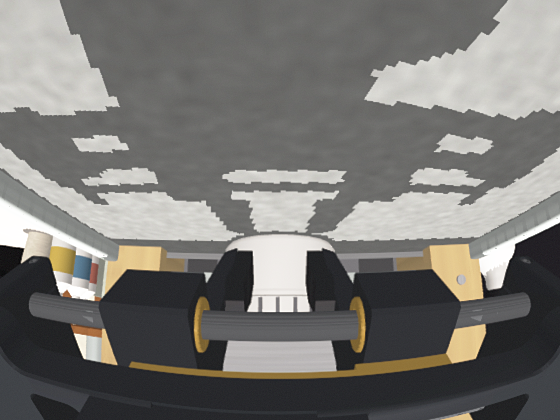

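>>> {"op": "send_rows", "data": {
  "plan": [0,0.004,-0.0034,-0.009,0,0,0,0.008,-0.0068,-0.017,0,0,0,0.012,-0.0102,-0.026,0,0,0,0.016,-0.0135,-0.035,0,0,0,0.02,-0.017,-0.043,0,0,0,0.024,-0.0203,-0.052,0,0,0,0.0277,-0.0237,-0.061,0,0,0,0.0317,-0.027,-0.07,0,0,0,0.0356,-0.0304,-0.078,0,0,0,0.0396,-0.0335,-0.078,0,0,0,0.0396,-0.0335,-0.078,0,0,0,0.0396,-0.0335,-0.078,0,0]
}}

```text
time_s: 14.35
ee_pos: [0.5556, -0.1318, 0.0973]
eef_rot: [0.954, 0.096, -0.028, -0.283]
contact_force: [0.0, 0.9, -0.4]
width: 0.0267
```

```bash
python3 - <<'E'
from ov import *
stat();tip()
ov('n')
cv2.imwrite("pics/n_t2.png",cv2.resize(cams.get_image("top")[100:270,250:500],None,fx=3,fy=3)[:,:,::-1])
for n in ["scene","top"]:
  for r in models.spot_point("pot",n)[:5]: 
    print(n,r['confidence'],box(w(n,r['point'])[:3]))
E
```

```text
t 14.35 box [ 0.0312 -0.0113  0.0973] w [ 0.5556 -0.1318  0.0973] y [ 0.1665 -0.8218 -0.5449] x [0.9801 0.1984 0.0002] F [ 0.0057  0.9287 -0.4054] q [-0.1507  0.7992 -0.3415  1.9651  1.2788  1.3279 -1.2066] 0.02665274280222771
tip [-0.0007 -0.0113  0.118 ]
scene 0.91 [-0.2502  0.2737 -0.0015]
scene 0.84 [-0.3129 -0.1947  0.0018]
scene 0.71 [-0.3843  0.2175  0.0023]
scene 0.7 [-0.3819 -0.0627 -0.0031]
top 0.86 [-0.3882 -0.0564 -0.0036]
top 0.82 [-0.248   0.2784 -0.0028]
top 0.7 [-0.3849  0.2154  0.0017]
top 0.56 [-0.3119 -0.1919  0.0021]
```

View pics/n_t2.png

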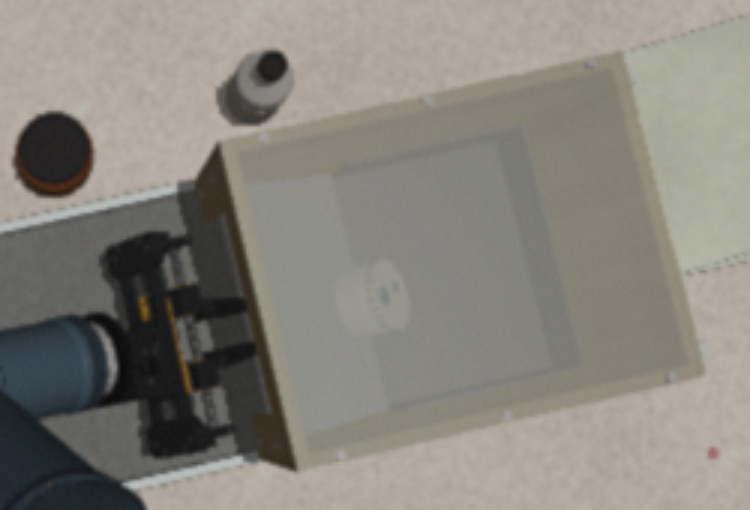

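View pics/n_scene.png

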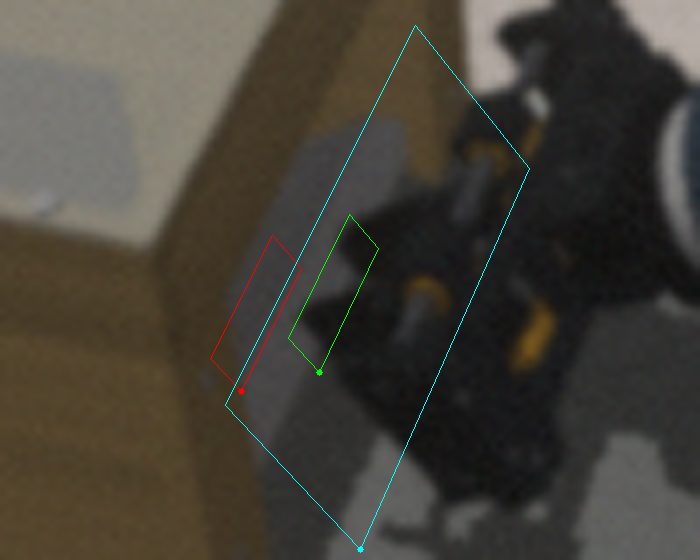

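View pics/n_w.png

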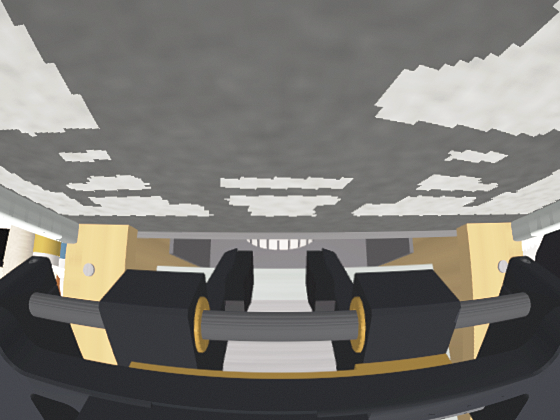

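Pot is down inside the box, no longer on the shelf. Drawing the fingers back out along the same way.

```bash
python3 - <<'E'
from h import *
for i in range(1,5): plan([((-.0007-.015*i,-.0115,.118),33)])
for i in range(1,11): plan([((-.061-.010*i,-.0115,.118+.004*i),33+2.7*i)])
E
```

```text
[-0.0004, -0.0123, 0.0079, -0.0006, -0.0003, -0.0001]
[-0.0004, -0.0248, 0.0161, -0.0006, -0.0003, -0.0001]
[-0.0004, -0.0374, 0.0242, -0.0006, -0.0003, -0.0001]
[-0.0004, -0.05, 0.0324, -0.0006, -0.0003, -0.0001]
[-0.0004, -0.0608, 0.0365, 0.0466, -0.0003, -0.0]
[-0.0004, -0.0715, 0.0403, 0.0937, -0.0003, -0.0]
[-0.0004, -0.0823, 0.0442, 0.1408, -0.0003, -0.0]
[-0.0004, -0.0932, 0.0481, 0.1879, -0.0003, -0.0]
[-0.0004, -0.1041, 0.0519, 0.2351, -0.0003, -0.0]
[-0.0004, -0.1151, 0.0558, 0.2822, -0.0003, -0.0]
[-0.0004, -0.1262, 0.0596, 0.3293, -0.0003, -0.0]
[-0.0004, -0.1374, 0.0633, 0.3764, -0.0003, 0.0]
[-0.0004, -0.1487, 0.0671, 0.4236, -0.0003, 0.0]
[-0.0004, -0.16, 0.0708, 0.4707, -0.0003, 0.0]
```

>>> {"op": "send_rows", "data": {
  "plan": [0,-0.006,0.004,0,0,0,0,-0.0125,0.008,0,0,0,0,-0.025,0.016,0,0,0,0,-0.0375,0.024,0,0,0,0,-0.05,0.0325,0,0,0,0,-0.061,0.0365,0.047,0,0,0,-0.0715,0.0403,0.094,0,0,0,-0.0823,0.0442,0.141,0,0,0,-0.0932,0.048,0.188,0,0,0,-0.104,0.052,0.235,0,0,0,-0.115,0.056,0.282,0,0,0,-0.126,0.0596,0.329,0,0,0,-0.1374,0.0633,0.376,0,0,0,-0.1487,0.067,0.424,0,0,0,-0.16,0.071,0.47,0,0]
}}

```text
time_s: 16.15
ee_pos: [0.5215, 0.0381, 0.126]
eef_rot: [0.861, 0.087, -0.049, -0.499]
contact_force: [0.5, -0.0, -0.0]
width: 0.0265
```

```bash
python3 - <<'E'
from ov import *
stat();tip()
cv2.imwrite("pics/o_t2.png",cv2.resize(cams.get_image("top")[100:270,250:500],None,fx=3,fy=3)[:,:,::-1])
cv2.imwrite("pics/o_s.png",cv2.resize(cams.get_image("scene")[80:300,80:380],None,fx=2.6,fy=2.6)[:,:,::-1])
cv2.imwrite("pics/o_w.png",cams.get_image("wrist")[:,:,::-1])
for n in ["scene","top"]:
  for q in("flap_edge","pot"):
   for r in models.spot_point(q,n)[:6]: 
    b=box(w(n,r['point'])[:3])
    if b[0]>-.2: print(n,q,r['confidence'],b)
E
```

```text
t 16.15 box [-0.1421 -0.0109  0.126 ] w [0.5215 0.0381 0.126 ] y [ 0.1002 -0.4877 -0.8673] x [0.9802 0.1981 0.0018] F [ 0.4637 -0.0258 -0.0213] q [-0.0356  0.5892 -0.6121  1.9158  0.8929  1.1734 -0.9542] 0.02649462182032305
tip [-0.161  -0.0109  0.159 ]
top flap_edge 0.42 [0.0028 0.0004 0.1076]
```

View pics/o_t2.png

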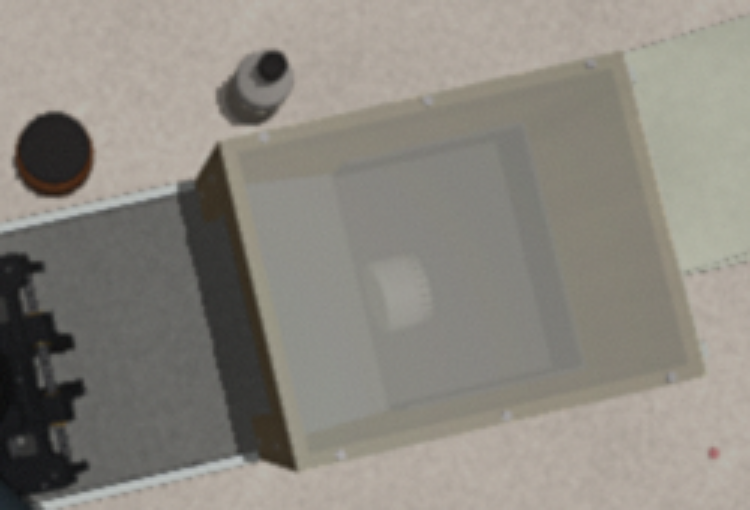

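View pics/o_s.png

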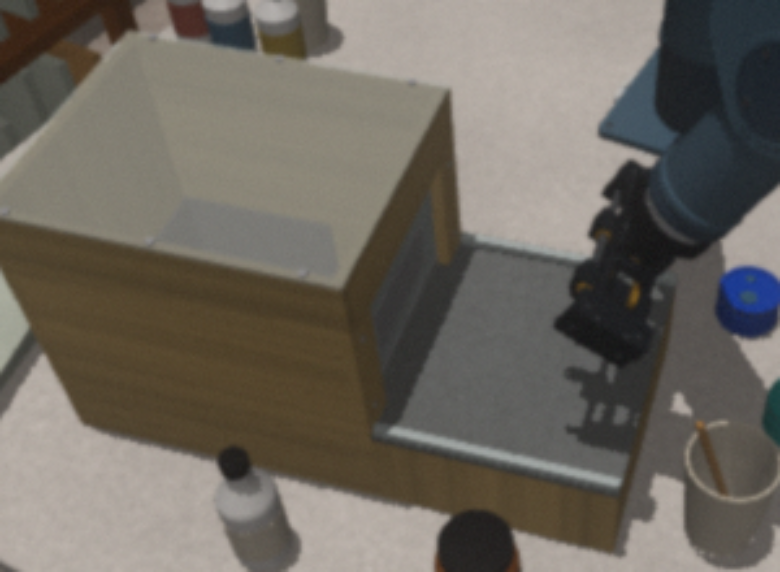

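View pics/o_w.png

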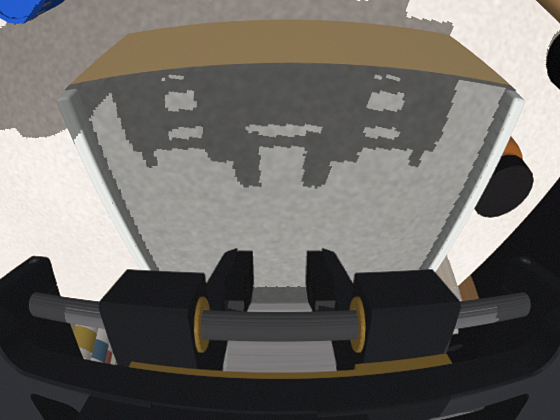

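>>> {"op": "send_rows", "data": {
  "plan": [0,-0.03,0.01,0,0,0,0,-0.06,0.02,0,0,0,0,-0.09,0.02,0,0,0,0,-0.12,0.02,0,0,0,0,-0.12,0.02,0,0,0,0,-0.12,0.02,0,0,0,0,-0.12,0.02,0,0,0,0,-0.12,0.02,0,0,0,0,-0.12,0.02,0,0,0,0,-0.12,0.02,0,0,0,0,-0.12,0.02,0,0,0,0,-0.12,0.02,0,0,0]
}}

```text
time_s: 17.7
ee_pos: [0.5059, 0.1136, 0.2187]
eef_rot: [0.862, 0.087, -0.05, -0.497]
contact_force: [-0.2, -0.5, -0.3]
width: 0.0266
```

```bash
python3 - <<'E'
from ov import *
stat();tip()
t=cams.get_image("top")
cv2.imwrite("pics/p_t2.png",cv2.resize(t[120:260,320:480],None,fx=4.5,fy=4.5,interpolation=2)[:,:,::-1])
cv2.imwrite("pics/p_t.png",t[:,:,::-1])
cv2.imwrite("pics/p_s.png",cams.get_image("scene")[:,:,::-1])
for n in ["scene","top"]:
  for q in("flap_edge","pot","mixing_cup","varnish_jar","paint_bottle"):
   for r in models.spot_point(q,n)[:6]: 
    b=w(n,r['point'])[:3]
    if q!="pot" or box(b)[0]>-.2: print(n,q,r['confidence'],b,box(b))
E
```

```text
t 17.7 box [-0.2192 -0.0111  0.2187] w [0.5059 0.1136 0.2187] y [ 0.0996 -0.4908 -0.8656] x [0.98   0.1988 0.0001] F [-0.152  -0.4887 -0.305 ] q [-0.1207  0.4999 -0.6866  1.794   0.7537  1.3749 -0.9087] 0.026606226062166227
tip [-0.2383 -0.0111  0.2516]
scene flap_edge 0.88 [ 0.5576 -0.1041  0.1095] [ 0.0044 -0.0039  0.1095]
scene mixing_cup 0.56 [0.57   0.2384 0.0005] [-0.3288  0.0765  0.0005]
scene varnish_jar 0.84 [0.7242 0.0628 0.0013] [-0.1259  0.1927  0.0013]
scene paint_bottle 0.66 [ 0.777  -0.1302 -0.0028] [ 0.0738  0.2059 -0.0028]
top flap_edge 0.57 [ 0.5604 -0.099   0.1059] [-0.     -0.0001  0.1059]
top mixing_cup 0.73 [ 0.5724  0.2394 -0.0006] [-0.3293  0.0791 -0.0006]
top varnish_jar 0.73 [ 0.7238  0.0677 -0.0011] [-0.1308  0.1933 -0.0011]
top paint_bottle 0.97 [ 0.7814 -0.1242 -0.0037] [ 0.0688  0.2115 -0.0037]
```

View pics/p_t2.png

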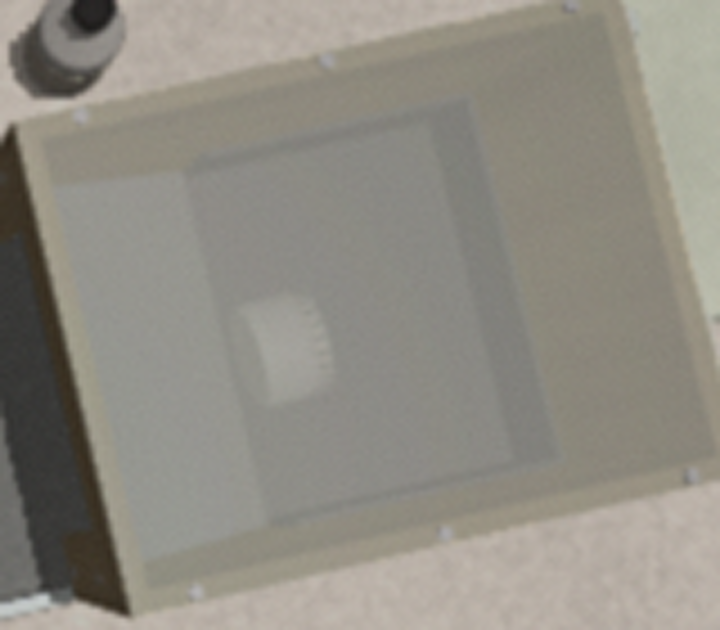

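View pics/p_t.png

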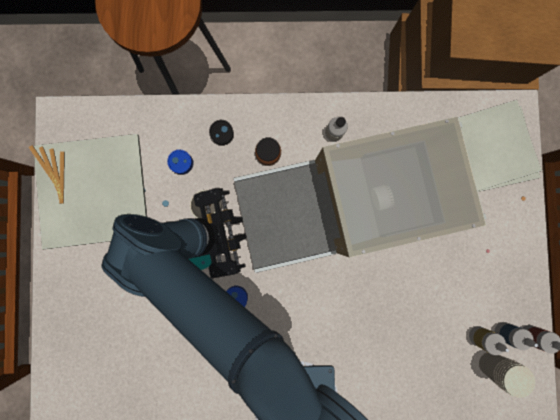

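View pics/p_s.png

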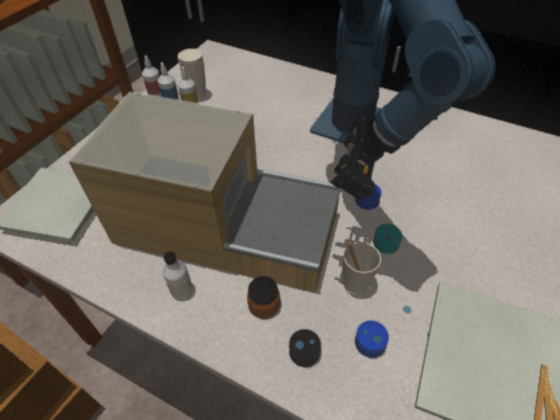

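```bash
python3 - <<'E'
import cv2,numpy as np
a=cv2.imread("pics/a_scene.png");p=cv2.imread("pics/p_s.png")
s=np.s_[225:300,330:400]
cv2.imwrite("pics/q.png",cv2.resize(np.hstack([a[s],p[s]]),None,fx=5,fy=5))
ga=cv2.cvtColor(a,6)
gp=cv2.cvtColor(p,6)
for nm,(y0,y1,x0,x1) in dict(cup=(250,296,338,384),jar=(275,318,244,284),bottle=(248,302,160,196),tq=(222,252,372,404)).items():
    r=cv2.matchTemplate(gp[y0-6:y1+6,x0-6:x1+6],ga[y0:y1,x0:x1],cv2.TM_CCOEFF_NORMED); m=cv2.minMaxLoc(r); print(nm,m[1],np.array(m[3])-6)
E
```

```text
cup 0.823722779750824 [-1  0]
jar 0.9991320967674255 [0 0]
bottle 0.9988945126533508 [0 0]
tq 0.7584946155548096 [0 0]
```

View pics/q.png

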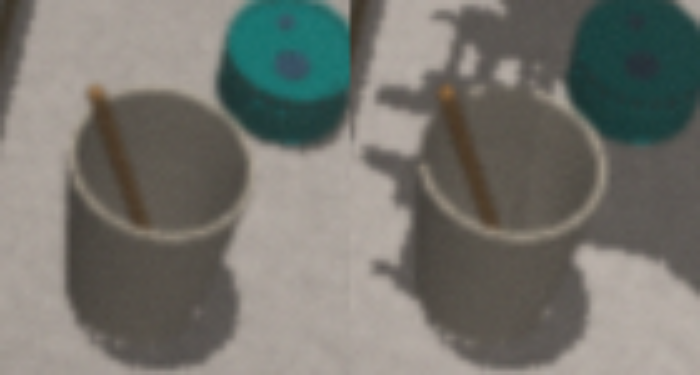

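The cup is in exactly the same place; only the arm's shadow changed. The flap is shut, the pot is at rest in the tub and the robot touches nothing, so I'm handing in.

```bash
python3 - <<'E'
from rig import hand_in
print(hand_in())
E
```

```text
the job is handed in; nothing more can be done
None
```

The white pot is in the tub, the flap is shut behind it, and the job was handed in at about 18 s of the 42 s allowed. I pushed the pot along the shelf with the fingers partly closed, at about 50–60 mm/s. It went through the flap and over the sill, and then I drew the fingers back out the way they came.

**Last checks**
- **Flap:** both cameras put its lower edge within about 4 mm of its shut position (x ≈ 0–4 mm).
- **Pot:** it lay in the same place in two pictures about 1.5 s apart, on the tub floor. It rolled over on the slide and lies on its side.
- **Other things:** the cup, jar and bottle are where they started in the pictures. The cup matched poorly at first (0.82) because the arm's shadow lay on it, but a side-by-side crop shows it has not moved. The turquoise look-alike also matched lower (0.76), with no shift found.
- **Robot:** the measured force was under 1 N at the end, with the fingers clear of everything.

**What went wrong on the way**
- **First push:** the fingertips end about 38 mm short of the reported tool point, so they slid onto the pot's lid. They pressed with about 11 N (about 9 N of it downward) and moved the pot about 4 mm; it stayed upright.
- **Fix:** I lifted off and confirmed the offset by touching the shelf lightly with the fingertips (about 3 N), then pushed again.

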